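Load the batten into the drilling jig

TASK

Load the drilling jig for the next hole: pick up the long narrow batten, lay it flat on the jig's base in front of the bridge, and slide it lengthwise through the gap under the bridge until its end is up against the stop block. Let go of it lying flat and straight in the jig, and leave the wide board and the short offcut where they lie.

Things in the scene. Friction and masses are not known exactly. Their poses are not given: they have to be found in the camera images.
- batten: the long narrow pine batten, a plain bar 260 x 44 x 28 mm (x length, y width, z thickness), about 0.15 kg, loose, lying flat on the bench at one of three places beside the jig, its length roughly fore and aft (within 0.2 rad). Origin at the centre of its underside, z up. Its ends are alike. Only this piece is long and also narrow enough for the jig.
- jig: wooden drilling jig fixed to the bench; x = way the work slides in (away from robot, yaw within 0.3), z up; origin on the bench under a fully home batten's centre. In mm: base 320 x 130, top z 12, open for x < 60. Bridge x 60 to 90: gap y -32 to 32 between posts (outer y 50), crossbar z 54 to 70 with 3 mm steel bush on top. Stop block: face x 130, 100 wide, top z 40. Enter from -x.
- wide_board: a bystander: the wide pine board, 260 x 84 x 28 mm (x length, y width, z thickness), loose and flat on the bench, too wide for the gap. Origin at the centre of its underside.
- offcut: a bystander: the short pine offcut, 110 x 44 x 28 mm (x length, y width, z thickness), loose and flat on the bench, as narrow as the batten but too short. Origin at the centre of its underside.

How it is judged:
By the outcome, as a careful person would: the job done as asked, in the order asked, and still so for the second after the job is handed in, with the robot touching nothing.
It also fails if it takes over 40 s, if anything falls off the work surface, if the arm or the gripper's body presses on something with over 40 N, if the wrist force passes 120 N, or if a joint passes its speed limit or range.

ROBOT

A 6-joint arm with a two-finger parallel gripper is mounted at the origin on the work surface. World frame = base frame: x ahead of the robot, y to its left, z up, the work surface at z = 0. Lengths are in mm, angles in degrees, forces in N, time in s.
With the tool pointing down it reaches from about 325 to 925 mm from the base axis. Payload 3.1 kg.
Tool frame: the origin (TCP) lies at the very end of the fingers, on their centre line; the grasp point (between the pads) lies grasp_offset behind it (grasp_offset is the distance from the TCP to the grasp point, in mm); z points along the fingers, y is the line along which they close (so a half turn about z gives the same grasp; the last joint's range is limited). The gripper opens to 85 mm and grips with 20 to 120 N. Pads are 22 mm wide; open, the fingers measure 114 mm over their backs; the gripper's body (76 mm by 85 mm) begins 54 mm behind the grasp point. The pads swing forward as they close: fully open they stand 13 mm farther back than shut.
Start: joints at [-76.329, 12.427, 92.441, -0, 75.132, -6.429], TCP at [214.802, -586.941, 231.3] pointing down, gripper open.
Joint ranges: [-157.48, 157.48], [-44.54, 120.13], [17.64, 146.25], [-64.5, 244.5], [7.68, 150.69], [-147.95, 147.95]. Speed limits (degrees/s): [159.86, 159.86, 180, 180, 180, 180].

INTERFACE

Orientations are given as [roll, pitch, yaw] about the fixed x, y, z axes, in that order (R = Rz(yaw) Ry(pitch) Rx(roll)).
In Python, from station import * gives the robot as it stands. Calls block until the motion is done:
- goto(position, orientation): joint-space move of the TCP to a pose.
- move_l(position, attitude=None, speed=150): straight line of the TCP; attitude=None keeps the orientation; speed is the mean speed in mm/s.
- move_j(angles): joint-space move.
- grip(opening, squeeze=None): finger opening in mm; squeeze is the grip in N (None keeps the last); returns when the fingers have stopped.
- wait(seconds).
- solve_ik(position, orientation): joint angles nearest the present ones, or None.
- get_obs(): the state.
- get_image(name): name is "scene" or "top" or "wrist"; returns the picture (400x640x3 uint8, red, green, blue); there is no depth.
- get_calibration(name): a dict with "fx", "fy", "cx", "cy" (pixels), "R" (3x3) and "t" (3): a world point X has camera coordinates R X + t; the wrist camera has in their place "mount" (4x4, takes a point from camera to tool coordinates, whose origin is the TCP and whose axes are the flange's). Camera axes: x right, y down, z forward; pixel columns grow to the right and rows downward; lengths in mm; the calibration is good to about 2 mm. A picture is of the moment at which its call begins: read the wrist's pose just before it. get_calibration takes no time and is no camera call.
A pose or a line that the arm cannot do raises Unreachable and nothing moves.
- sign_off(): hands the job in; it is judged then, once.
Trained networks look in the newest picture that a camera, given by its name, has taken for a name from the list of things; names that differ only in an ending like _2 or _b are one class to them, and where a whole thing is asked for, a point or a joint stands for the part that bears it (a point fixed in the world has none). Each returns a list of dicts, best first, with "score" (0 to 1); they miss things now and then, are a little off and sometimes report something else, mostly with a low value. They report only what shows in the picture. A call takes as long as a camera call.
- spot_in(name, camera): "extent" ([centre column, centre row, width, height] in pixels, round what is visible of it).
- regions_of(name, camera): "region" (400x640 bool, what is visible of it) and "extent" ([centre column, centre row, width, height] in pixels, round what is visible of it).
The state is a dict: "t": time; "joint_pos": joint angles; "qvel": joint speeds; "effort": joint torques, N m; "tcp_pos": TCP position; "ee_rot": TCP orientation; "wrist_force": force on the tool from outside, world axes, zero at the start; "moment": the same for the moment, N m; "grip_width": finger opening in mm; "grip_force": force on a finger pad.
Only numpy, scipy, OpenCV 4.12 (cv2) and the standard library are available. Lean on these libraries where they do the work, as an engineer would, in place of code of your own. Each camera call takes 0.05 s, during which the arm holds its last target. There are 200 camera calls.

## Working session

There is one attempt and no reset: what is moved stays moved. The work goes in short steps, each a Python script; the robot and the scene stay as the last script left them, time stands still between calls to the robot, and variables do not carry over. Pictures are saved under pics/ and viewed, at most 10 in all, crops included, and the job is handed in when it is done.

```bash
mkdir -p pics; ls; python3 - <<'E'
from station import *
import cv2,numpy as np
o=get_obs();print(o['t'],o['tcp_pos'],o['ee_rot'],{k:v for k,v in o.items() if 'off' in k})
try: print(grasp_offset)
except Exception as e: print(e)
for c in ("top","scene"):
    im=get_image(c);cv2.imwrite(f"pics/{c}0.png",im[:,:,::-1])
    cal=get_calibration(c);print(c,cal)
    for n in ("batten","jig","wide_board","offcut"):
        for r in regions_of(n,c)[:3]:
            m=r['region'].astype(np.uint8);cs,_=cv2.findContours(m,0,2)
            k=max(cs,key=cv2.contourArea);print(n,round(r['score'],2),np.round(r['extent']),cv2.minAreaRect(k))
print(get_calibration("wrist"))
E
```

```text
pics
0.0 [ 214.60623822 -586.12764065  229.9525668 ] [-1.79861971e+02 -1.67751137e-02  2.00980664e+01] {}
18.700000000000003
top {'fx': 477.5970749045095, 'fy': 477.5970749045095, 'cx': 321.65930357844434, 'cy': 199.72889467978575, 'R': array([[-0.10095967, -0.99488431, -0.00351533],
       [-0.97175861,  0.09936917, -0.214035  ],
       [ 0.21328938, -0.01819285, -0.97681967]]), 't': array([ 42.95440096, 545.58475659, 932.62246647])}
batten 0.96 [328. 205.  22. 119.] ((326.9648132324219, 204.43719482421875), (119.04960632324219, 21.205495834350586), 89.34146118164062)
batten 0.32 [380. 207.  23.  56.] ((381.9569091796875, 207.275390625), (21.799718856811523, 51.808998107910156), 3.1798300743103027)
wide_board 0.56 [455. 225.  56. 123.] ((453.94146728515625, 224.66310119628906), (122.82920837402344, 43.34468460083008), 84.02568054199219)
offcut 0.73 [381. 207.  23.  57.] ((381.8213806152344, 206.66200256347656), (21.730260848999023, 52.888336181640625), 2.7927021980285645)
scene {'fx': 375.37311610804755, 'fy': 375.37311610804755, 'cx': 315.39005815426214, 'cy': 200.0411802115202, 'R
[... 495 characters left out ...]
51.  86. 141.] ((160.5352020263672, 248.96405029296875), (127.68798828125, 61.64402770996094), 70.95337677001953)
offcut 0.78 [255. 232.  36.  57.] ((253.31153869628906, 229.142333984375), (57.97352981567383, 26.83797264099121), 74.74488067626953)
{'fx': 358.6723011607996, 'fy': 358.6723011607996, 'cx': 319.88321859687943, 'cy': 198.6319454896477, 'mount': array([[-6.41981209e-04, -9.54075533e-01, -2.99565462e-01,
         7.54168204e+01],
       [ 9.99999365e-01, -3.35100360e-04, -1.07579073e-03,
        -1.54536837e+00],
       [ 9.26001117e-04, -2.99565962e-01,  9.54075142e-01,
        -1.42094188e+02],
       [ 0.00000000e+00,  0.00000000e+00,  0.00000000e+00,
         1.00000000e+00]])}
```

View pics/top0.png

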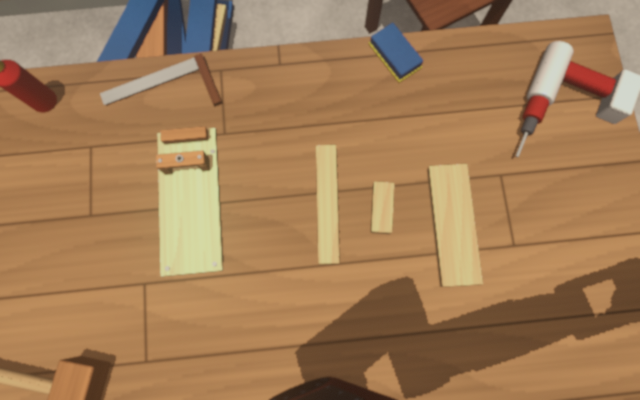

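View pics/scene0.png

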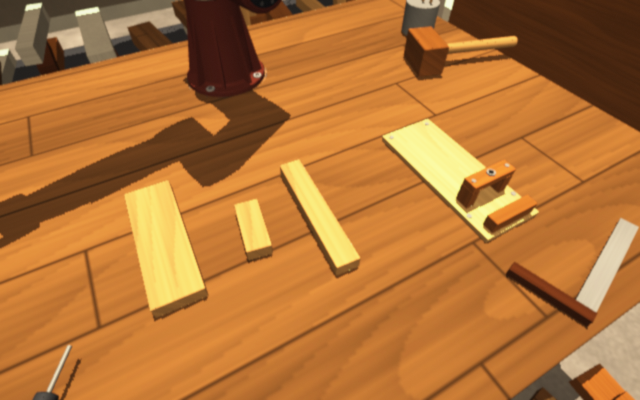

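The top view shows the batten at about (327,204), the offcut at (382,207), the wide board at (455,225) and the jig base spanning (158–222, 128–275). The bridge is at row 160 and the stop at row 135. Next I'll fit the poses.

```bash
cat > h.py <<'E'
from station import *
import cv2,numpy as np
from scipy.optimize import least_squares
def bp(c,uv,z):
    k=get_calibration(c);uv=np.atleast_2d(uv).astype(float)
    d=np.c_[(uv[:,0]-k['cx'])/k['fx'],(uv[:,1]-k['cy'])/k['fy'],np.ones(len(uv))]@k['R']
    C=-k['R'].T@k['t']; return (C+d*((z-C[2])/d[:,2])[:,None])[:,:2]
def proj(c,X):
    k=get_calibration(c);p=X@k['R'].T+k['t'];return np.c_[p[:,0]/p[:,2]*k['fx']+k['cx'],p[:,1]/p[:,2]*k['fy']+k['cy']]
E
python3 - <<'E'
from h import *
for c in ("top","scene"):
    get_image(c)
    m=regions_of("batten",c)[0]['region'].astype(np.uint8)
    k=max(cv2.findContours(m,0,2)[0],key=cv2.contourArea)[:,0]
    print(c,'batten z28/z14',[cv2.minAreaRect(bp(c,k,z).astype(np.float32)) for z in (28,14)])
im=cv2.imread("pics/top0.png");hsv=cv2.cvtColor(im,cv2.COLOR_BGR2HSV)
print(hsv[230,190],hsv[200,327],hsv[200,100])
m=(hsv[:,:,0]>hsv[230,190,0]-4)&(hsv[:,:,2]>170);m[:,:140]=0;m[:,240:]=0;m=m.astype(np.uint8)
k=max(cv2.findContours(m,0,2)[0],key=cv2.contourArea)[:,0]
print('jig z12',cv2.minAreaRect(bp("top",k,12).astype(np.float32)),cv2.boundingRect(k))
for c,f in (("top",(120,110,130,180)),("scene",(370,100,190,150))):
    x,y,w,h=f;I=cv2.imread(f"pics/{c}0.png")[y:y+h,x:x+w]
    cv2.imwrite(f"pics/{c}c.png",cv2.resize(I,None,fx=3.3,fy=3.3,interpolation=2) if c=="top" else cv2.resize(I,None,fx=4,fy=4,interpolation=2))
E
```

```text
top batten z28/z14 [((546.2716064453125, -22.413623809814453), (45.85575866699219, 260.5157165527344), 85.36689758300781), ((549.2213134765625, -22.80428695678711), (46.497779846191406, 264.1631774902344), 85.36688995361328)]
scene batten z28/z14 [((557.2495727539062, -30.098217010498047), (51.611671447753906, 272.14324951171875), 84.98429870605469), ((547.2880859375, -24.651817321777344), (52.97812271118164, 279.3483581542969), 84.98429870605469)]
[ 31  64 214] [ 24  84 212] [ 15 131 173]
jig z12 ((587.6846923828125, 269.6033935546875), (116.75938415527344, 316.29229736328125), 89.11466217041016) (164, 129, 57, 145)
```

View pics/topc.png

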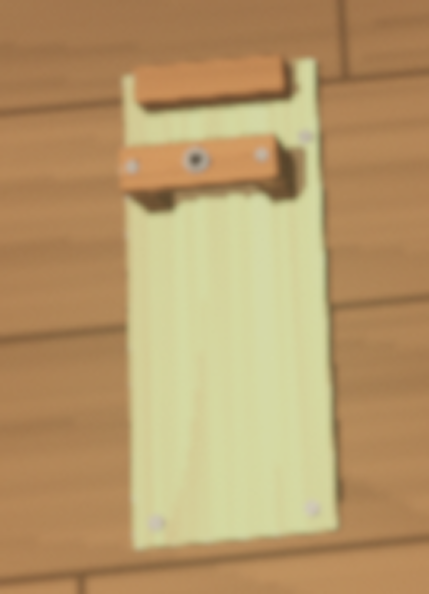

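View pics/scenec.png

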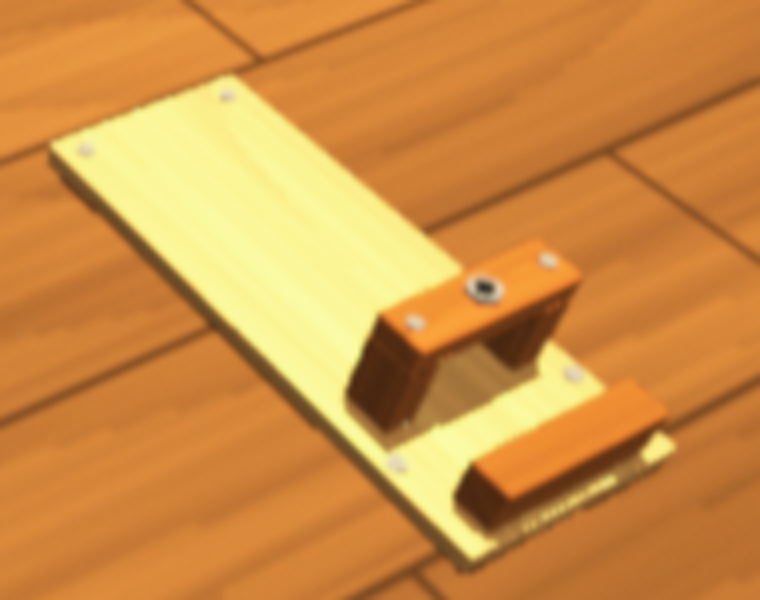

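The crops show the base corners, the bridge bush (top crop 196,158; scene crop 485,288) and the stop clearly. I'll fit the jig pose to these points in both cameras.

```bash
python3 - <<'E'
from h import *
T=np.array([[133,546],[337,525],[315,58],[123,76],[196,158]])/3.3+[120,110]
S=np.array([[233,75],[50,148],[480,553],[675,447],[485,288]])/4+[370,100]
def pts(p):
    x,y,a,d=p;L=np.array([[-160+d,65,12],[-160+d,-65,12],[160+d,-65,12],[160+d,65,12],[75,0,73.]])
    c,s=np.cos(a),np.sin(a);return np.c_[x+c*L[:,0]-s*L[:,1],y+s*L[:,0]+c*L[:,1],L[:,2]]
SS=S[[1,0,3,2,4]];S2=S  # scene order: near+y, near-y, far-y, far+y
for sel in (("top",),("scene",),("top","scene")):
    f=lambda p:np.concatenate([(proj(c,pts(p))-{"top":T,"scene":S2}[c]).ravel() for c in sel])
    r=least_squares(f,[580,270,0.,0]);print(sel,r.x[:2],np.degrees(r.x[2]),r.x[3],np.round(r.fun.reshape(-1,2),1).tolist())
E
```

```text
('top',) [588.38790611 274.7781019 ] -0.3982198310446471 0.32341415508821947 [[0.2, 0.1], [0.0, 0.6], [-0.4, -0.3], [0.1, -0.6], [0.0, -0.0]]
('scene',) [591.18826452 274.87434351] -0.054434741859840756 0.8087043508146123 [[-0.7, -0.4], [-0.4, -1.1], [-0.9, 1.3], [1.5, -0.4], [0.4, -0.4]]
('top', 'scene') [590.01334328 275.20551464] -0.23036204446735672 0.4455532951511837 [[0.2, -0.6], [-0.0, -0.3], [-0.8, -1.1], [-0.3, -1.2], [-0.3, -0.7], [-0.8, -0.8], [-0.6, -1.7], [-1.8, 0.6], [0.8, -0.8], [-0.1, -0.9]]
```

```bash
python3 - <<'E'
from h import *
a=np.radians(-4.6);p=np.array([547,-23])-40*np.array([np.cos(a),np.sin(a)])
goto([*p,130],[180,0,-4.6]);grip(66,80)
o=get_obs();print(o['t'],o['tcp_pos'],o['ee_rot'],o['joint_pos'],o['grip_width'])
im=get_image("wrist");cv2.imwrite("pics/w1.png",im[:,:,::-1])
k=get_calibration("wrist");M=k['mount']
from scipy.spatial.transform import Rotation as R
Rt=R.from_euler('xyz',o['ee_rot'],degrees=True).as_matrix()
rs=regions_of("batten","wrist")
if rs:
    m=rs[0]['region'].astype(np.uint8);q=max(cv2.findContours(m,0,2)[0],key=cv2.contourArea)[:,0].astype(float)
    d=np.c_[(q[:,0]-k['cx'])/k['fx'],(q[:,1]-k['cy'])/k['fy'],np.ones(len(q))]@(Rt@M[:3,:3]).T
    C=Rt@M[:3,3]+o['tcp_pos'];w=C+d*((28-C[2])/d[:,2])[:,None]
    print(rs[0]['score'],cv2.minAreaRect(w[:,:2].astype(np.float32)),rs[0]['extent'])
E
```

```text
3.3333 [507.19295829 -20.12472376 130.02754614] [ 1.79998277e+02 -4.38256968e-03 -4.63091637e+00] [-1.01981397e+01  4.66678372e+00  1.12942142e+02 -1.45551083e-03
  6.23865447e+01  8.44334513e+01] 66.09802115923326
0.78 ((525.6087036132812, -21.228296279907227), (43.7930908203125, 212.44168090820312), 85.34742736816406) [321.7, 152.9, 71.4, 305.8]
```

View pics/w1.png

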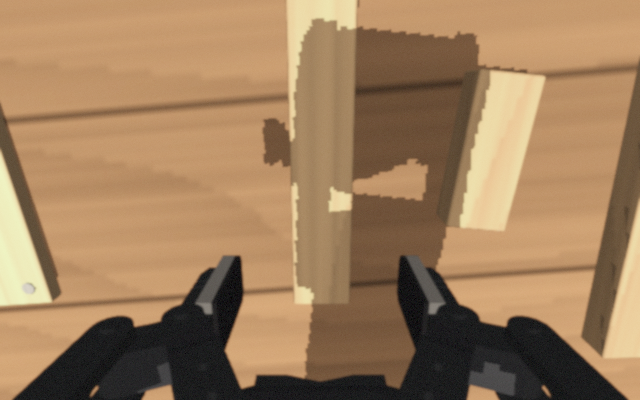

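The wrist view shows the batten centred between the fingers (col 322) and aligned with them, with its near end at row 303. This agrees with the estimate, so I'll grasp and lift.

```bash
python3 - <<'E'
from h import *
o=get_obs();p=o['tcp_pos']
move_l([p[0],p[1],30],speed=200)
move_l([p[0],p[1],2],speed=50)
print(get_obs()['wrist_force']); grip(30,80)
o=get_obs();print(o['t'],o['tcp_pos'],o['grip_width'],o['grip_force'],o['wrist_force'])
im=get_image("wrist");cv2.imwrite("pics/w2.png",im[:,:,::-1])
if o['grip_width']>40:
    move_l([p[0],p[1],110],speed=150)
    o=get_obs();print(o['t'],o['tcp_pos'],o['grip_width'],o['wrist_force'],o['moment'])
    im=get_image("scene");cv2.imwrite("pics/s2.png",im[:,:,::-1])
E
```

```text
[-0.2298755   0.97427114  0.00222605]
5.1167 [507.92138351 -20.09929206   2.66709897] 42.481836153731685 82.2365391254425 [0.30515171 0.22804966 2.80671512]
6.0333 [505.93836253 -19.77109284 108.82886931] 42.72690829826655 [-0.72416619 -0.63405204 -1.86915855] [ 0.0227763   0.01743501 -0.02954254]
```

View pics/s2.png

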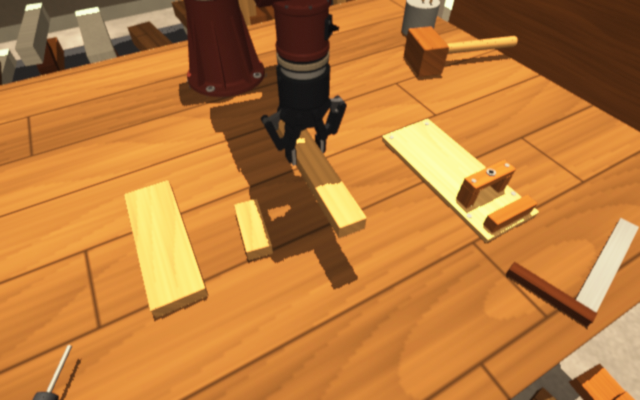

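The batten is held level and the bystanders haven't moved. Next I'll carry it to the jig and lower it until it touches.

```bash
python3 - <<'E'
from h import *
a=-0.35;A=np.radians(a);J=np.array([589.5,275]);u=np.array([np.cos(A),np.sin(A)])
P=J-127*u
move_l([*P,110],[180,0,a],speed=220)
move_l([*P,24],speed=120)
wait(.2);f0=get_obs()['wrist_force'];z=24
while z>10:
    z-=1;move_l([*P,z],speed=30);f=get_obs()['wrist_force']-f0
    if f[2]>4: break
o=get_obs();print(o['t'],z,o['tcp_pos'],o['ee_rot'],f,o['moment'],o['grip_width'])
for c in("top","wrist"): cv2.imwrite(f"pics/{c}3.png",get_image(c)[:,:,::-1])
im=cv2.imread("pics/top3.png")[90:330,80:340];w=cv2.imread("pics/wrist3.png")
cv2.imwrite("pics/c3.png",np.hstack([cv2.resize(im,(433,400)),w[:,140:500]]))
E
```

```text
11.1583 14 [462.71759344 275.88637656  14.68547386] [-1.79999522e+02 -7.71951119e-03 -3.51756325e-01] [-2.7480011  -1.33830337  4.50119339] [-0.24363867  0.37221506 -0.00757485] 42.5866820750337
```

View pics/c3.png

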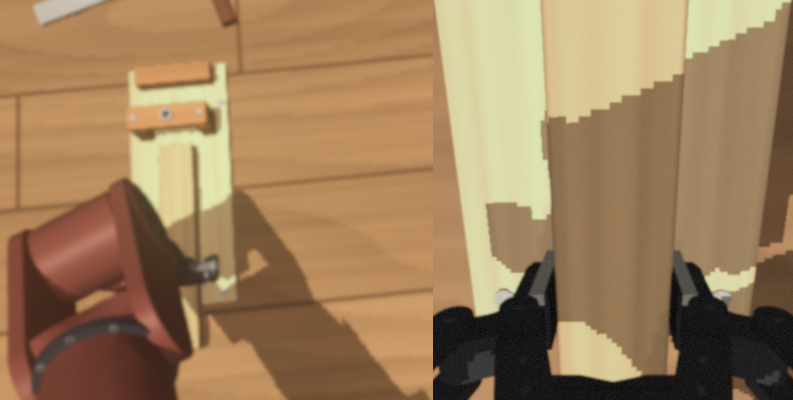

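The batten's front end is on the base centreline, just short of the bridge, and the batten is flat. I'll slide it in while watching the force.

```bash
python3 - <<'E'
from h import *
a=-0.35;A=np.radians(a);J=np.array([589.5,275]);u=np.array([np.cos(A),np.sin(A)]);z=14.3
f0=get_obs()['wrist_force']
s=-127;ok=True;log=[]
def step(s,v):
    move_l([*(J+s*u),z],speed=v);f=get_obs()['wrist_force'];log.append((round(s,1),*np.round(f,1)));return f
while s<-52:
    s+=15;f=step(s,80)
    if np.hypot(*f[:2])>20: ok=False;break
while ok and s<-28:
    s+=1;f=step(s,25)
    if f[0]<-14: break
o=get_obs();print(o['t'],s,o['tcp_pos'],o['moment'],o['grip_width'],log)
for c in("top","wrist","scene"): cv2.imwrite(f"pics/{c}4.png",get_image(c)[:,:,::-1])
s_=cv2.imread("pics/scene4.png")[90:290,350:570];w=cv2.imread("pics/wrist4.png")
cv2.imwrite("pics/c4.png",np.hstack([cv2.resize(s_,(440,400),interpolation=2),w[:,140:500]]))
E
```

```text
17.2167 -35 [547.92167851 275.41702334  14.66819899] [2.18651663e-01 1.70185163e+00 1.06461707e-03] 42.68929754947796 [(-112, np.float64(2.2), np.float64(0.5), np.float64(2.1)), (-97, np.float64(1.4), np.float64(0.6), np.float64(3.1)), (-82, np.float64(2.0), np.float64(0.6), np.float64(3.8)), (-67, np.float64(2.2), np.float64(-0.3), np.float64(3.3)), (-52, np.float64(1.8), np.float64(-0.3), np.float64(5.3)), (-51, np.float64(-1.0), np.float64(1.3), np.float64(7.7)), (-50, np.float64(-3.5), np.float64(0.5), np.float64(10.1)), (-49, np.float64(-5.4), np.float64(0.1), np.float64(11.1)), (-48, np.float64(-5.2), np.float64(1.2), np.float64(11.3)), (-47, np.float64(-5.7), np.float64(-0.3), np.float64(11.4)), (-46, np.float64(-6.3), np.float64(-0.7), np.float64(12.0)), (-45, np.float64(-5.9), np.float64(-0.5), np.float64(10.8)), (-44, np.float64(-6.0), np.float64(-0.2), np.float64(10.8)), (-43, np.float64(-5.9), np.float64(-0.3), np.float64(11.5)), (-42, np.float64(-5.0), np.float64(-0.2), np.float64(10.7)), (-41, np.float64(-6.0), np.float64(0.1), np.float64(11.1)), (-40, np.float64(-6.2), np.float64(0.9), np.float64(11.2)), (-39, np.float64(-6.8), np.float64(1.0), np.float64(12.0)), (-38, np.float64(-8.4), np.float64(0.6), np.float64(13.1)), (-37, np.float64(-9.9), np.float64(-0.1), np.float64(14.6)), (-36, np.float64(-13.0), np.float64(-0.8), np.float64(17.9)), (-35, np.float64(-16.3), np.float64(0.3), np.float64(19.6))]
```

View pics/c4.png

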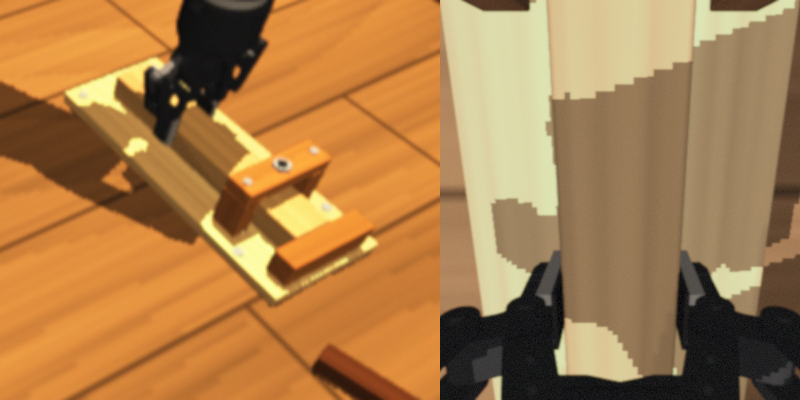

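In the picture the batten is under the bridge, flat and straight, with its end apparently at the stop. The force rise agrees with contact. I'll press a little more to see whether it still advances.

```bash
python3 - <<'E'
from h import *
A=np.radians(-.35);J=np.array([589.5,275]);u=np.array([np.cos(A),np.sin(A)])
for s in (-34,-33,-32,-31,-30,-29):
    move_l([*(J+s*u),15],speed=25);wait(.1);o=get_obs();f=o['wrist_force'];print(s,np.round(o['tcp_pos'],2),np.round(f,1))
    if f[0]<-32: break
I=get_image("scene");cv2.imwrite("pics/s5.png",cv2.resize(I[150:260,440:560,::-1],None,fx=5,fy=5,interpolation=cv2.INTER_CUBIC))
print(o['t'])
E
```

```text
-34 [547.93 275.38  14.64] [-16.4   0.3  17.9]
-33 [547.91 275.37  14.6 ] [-18.1   0.2  20.8]
-32 [547.9  275.38  14.6 ] [-20.3   1.3  22.4]
-31 [547.86 275.36  14.6 ] [-23.3  -1.1  24.4]
-30 [547.91 275.33  14.53] [-24.4   0.7  26.5]
-29 [547.89 275.35  14.55] [-27.2   0.7  28. ]
19.4667
```

View pics/s5.png

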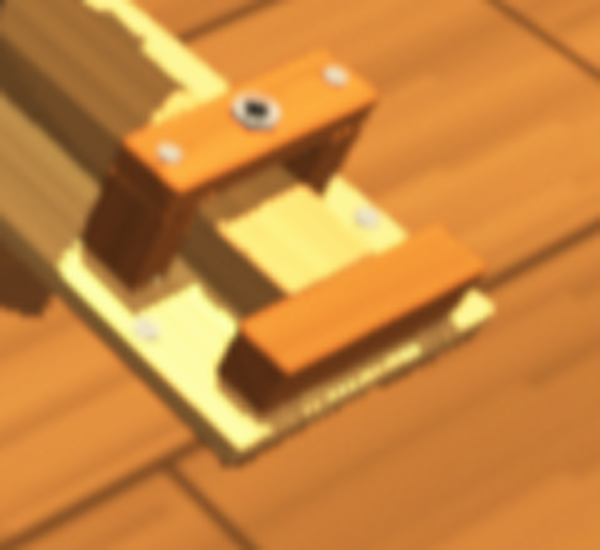

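The end is hard against the stop: the TCP stays at 547.9 while the force climbs. I'll ease off, release and retreat.

```bash
python3 - <<'E'
from h import *
A=np.radians(-.35);J=np.array([589.5,275]);u=np.array([np.cos(A),np.sin(A)])
P=J-36*u
move_l([*P,15.5],speed=25);wait(.1);o=get_obs();print(o['tcp_pos'],o['wrist_force'])
grip(62);wait(.2);o=get_obs();print(o['tcp_pos'],o['wrist_force'],o['grip_width'])
Q=o['tcp_pos'];move_l([Q[0],Q[1],70],speed=80);move_l([Q[0]-60,Q[1],200],speed=200);goto([380,-60,260],[180,0,-5]);wait(.3)
I=get_image("scene");o=get_obs();print(o['t'],o['wrist_force'])
r=regions_of("batten","scene");print([(x['score'],x['extent']) for x in r])
T=get_image("top")
cv2.imwrite("pics/e.png",np.hstack([cv2.resize(I[100:250,370:560,::-1],(440,348),interpolation=2),cv2.resize(T[110:290,130:240,::-1],(213,348),interpolation=2)]))
E
```

```text
[548.0626703  275.31530849  14.60759963] [-7.85432523  1.69312091  9.67094798]
[553.52562368 275.06177259  15.29897153] [-0.83609624  0.08121778 -0.73224407] 62.03626416332211
23.975 [ 0.24592857  0.23364881 -0.20780667]
[(0.59, [464.1, 166.1, 105.5, 92.4])]
```

View pics/e.png

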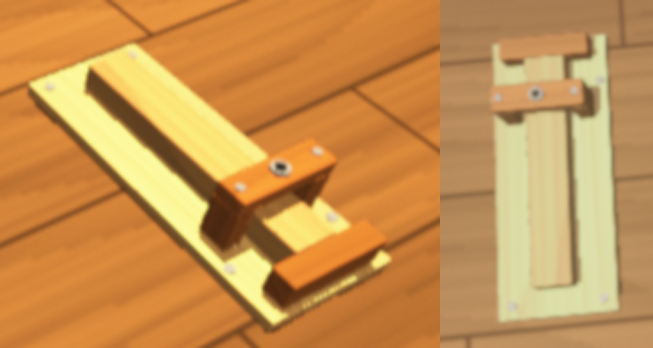

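The batten lies flat and straight under the bridge, with its end at the stop, and the arm is clear of it.

```bash
python3 -c "
from station import *
print(sign_off())"
```

```text
the job is handed in; nothing more can be done
None
```

The batten is lying flat and straight in the jig, through the gap under the bridge with its end against the stop block; I released it, the wide board and offcut were never touched, and the job was handed in at about 24 s.

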